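# Free the ratchet pawl and close the sample-plate clamp

### The job

Close the clamp over the sample plate: with the fingertips press the blue paddle all the way down, so that the pawl comes out of the teeth and stays out, and only then push the raised arm down by its black bar, without slamming it, until it is fully down on the plate. Do not lift the arm or the plate, leave the pawl released, and do not disturb the things standing around.

Things in the scene. Friction and masses are not known exactly. Their poses are not given: they have to be found in the camera images.
- clamp: the plate clamp, a white and blue base 300 x 156 x 12 mm fixed to the bench, carrying the plate nest, the hinged arm and the pawl. Origin at bench level under the base (5 mm from the base's centre along its x); x runs along the base from the black bar end (-x) to the blue paddle end (+x), z up. All offsets below are in this frame
- hinge (a point): point on the arm's hinge axis, 30 mm along +x of the clamp from its origin and 60 mm above the bench; the axis is level, along the clamp's y
- clamp_arm (a joint): angle of the clamp arm above level, rad: 0 = level, fully down, its black rubber foot on the plate, a hard stop; about 0.74 to 0.86 at the start (raised); its upper stop is 1.0. The arm turns stiffly on its hinge (about 0.8 N m of friction; a few newtons on the bar move it) and stays where it is left. A steel toothed wheel (radius 54 mm over the teeth) on the hinge turns with it; while the pawl's tip is in the teeth, the arm cannot go down
- bar (a point): centre of the black round cross bar on the end of the arm, where one pushes: 18 mm thick, 98 mm long along the clamp's y, 160 mm from the hinge axis, towards -x of the clamp and level with the hinge when the arm is down. The arm itself is a white beam 18 mm wide, 16 mm thick
- pawl (a joint): angle of the pawl, a rocker, rad: 0 = its tip between the teeth (arm locked); grows as the blue paddle is pressed down; above about 0.16 the tip is clear of the teeth; 0.26 = hard stop, paddle fully down. About 2 to 3 N on the paddle move it; it has no spring and stays where it is left. Its pivot is level, along the clamp's y, 85 mm along +x of the clamp from its origin and 105 mm above the bench
- paddle (a point): centre of the top face of the blue thumb paddle on the pawl's tail, 40 mm (along the clamp's x) x 44 mm x 6 mm; 55 mm beyond the pawl's pivot along +x of the clamp and 27 mm above the pivot at pawl angle 0 (132 mm above the bench); it sinks about 15 mm and moves about 5 mm towards +x when fully pressed
- plate: loaded sample plate, white with a grey mat with orange spots, 85.5 x 127.8 x 17 mm, lying loose in the low nest on the clamp under the arm; origin at the centre of its underside, 12 mm above the bench. It stays where it is
- vial_a: small amber glass vial with a white cap, 24 mm across, 45 mm high, standing beside the clamp; origin at the centre of its underside. To be left alone.
- vial_b: second amber vial, same size, standing on the other side of the clamp; origin at the centre of its underside. To be left alone.
- marker: white and blue marker pen lying on the bench, 130 x 12 x 12 mm, long axis x; origin at the centre of its underside. To be left alone.
- reagent: white reagent bottle with a blue cap, 64 mm across, 120 mm high, standing; origin at the centre of its underside. To be left alone.
- tipbox: blue pipette-tip box with a clear cover, 85 x 120 x 68 mm; origin at the centre of its underside. To be left alone.
- beaker: glass cup, 72 mm across, 85 mm high, standing; origin at the centre of its underside. To be left alone.
- rack: yellow tube rack with coloured caps, 70 x 120 x 47 mm; origin at the centre of its underside. To be left alone.
Things that resemble listed ones, but are neither listed nor needed, are in the scene too. There is more than one size of the plate; the job needs the smallest.

How it is judged (in metres and radians):
On the way, in this order (a step that is already met when the one before it is completed fails the run):
1. the paddle is pressed and the pawl is out of the teeth (above 0.18 rad) while the arm is still up (above 0.6 rad) (value of joint pawl above 0.18 rad and value of joint clamp_arm above 0.6 rad), for 0.2 s.
2. the arm is pushed fully down (below 0.04 rad) with the pawl released (value of joint clamp_arm below 0.04 rad and value of joint pawl above 0.18 rad), for 0.2 s.
At the end, for the whole second after the job is handed in: The arm is fully down (within 0.04 rad of level, about 6 mm at the bar) and still, the pawl is still released (above 0.18 rad), and the sample plate lies at rest in its nest (within about 6 mm) (all of step 2 and velocity of joint clamp_arm between -0.05 and 0.05 rad/s and linear speed of plate below 0.02 m/s and horizontal distance between plate and clamp between 0.071 and 0.083 m and height (world z) of plate below 0.015 m); the robot touches nothing.
It fails at once if the sample plate is lifted off its nest, or shifted by more than 8 mm (height (world z) of plate above 0.018 m or distance of plate from where it was at the start of the episode above 0.008 m).
It fails at once if the arm is lifted instead of pushed down (above 0.94 rad) (value of joint clamp_arm above 0.94 rad).
It fails at once if the arm is slammed (faster than 3 rad/s) (velocity of joint clamp_arm below -3 rad/s).
It fails at once if one of the things standing around is moved by more than 20 mm (distance of any of vial_a, vial_b, marker, reagent, tipbox, beaker, rack from where it was at the start of the episode above 0.02 m).
It also fails if it takes over 40 s, if anything falls off the work surface, if the arm or the gripper's body presses on something with over 40 N, if the wrist force passes 120 N, or if a joint passes its speed limit or range.

### The arm

A 7-joint arm with a two-finger parallel gripper is mounted at the origin on the work surface. World frame = base frame: x ahead of the robot, y to its left, z up, the work surface at z = 0. Lengths are in mm, angles in rad, forces in N, time in s.
With the tool pointing down it reaches from about 400 to 850 mm from the base axis. Payload 10.4 kg.
Tool frame: the origin (TCP) lies on the centre line of the jaws, within the pads' length; the fingertips stand 14 mm ahead of it and the grasp point (between the pads) lies 5 mm behind it; z points along the fingers, y is the line along which they close (so a half turn about z gives the same grasp; the last joint's range is limited). The gripper opens to 87 mm and grips with 3 to 60 N. Pads are 19 mm wide; open, the fingers measure 117 mm over their backs; the gripper's body (75 mm by 190 mm) begins 51 mm behind the grasp point.
Start: joints at [1.233, 0.332, -0.065, 1.46, 0.022, 1.35, -0.088], TCP at [193.539, -594.303, 207.176] pointing down, gripper open.
Joint ranges: [-2.6, 2.6], [-0.5, 2.12], [-1.47, 1.34], [0.16, 2.42], [-1.27, 4.41], [0.06, 2.06], [-2.6, 2.6]. Speed limits (rad/s): [2.22, 2.22, 2.79, 2.79, 3.14, 3.14, 3.14].

### API

Orientations are given as a rotation vector (axis times angle).
In Python, from station import env gives the robot as it stands.
- The arm moves only by the tool drive_tool, never from a script. Its argument "plan" is a list of rows, each a list of 7 numbers: the shift along the world's x, y, z in mm, then the turn, a rotation vector about the world's x, y, z in degrees, then the finger opening in mm, from 0 to 87. In form: [[tx, ty, tz, wx, wy, wz, gripper], ...]. A call has 1 to 10 rows; each row is the pose to reach, as a shift and turn from the pose commanded when the call began; what a row does not reach only later rows make up. A row lasts 1/12 s, in which the tool goes at most 41.7 mm and 7.16 degrees, less where a joint would pass 70% of its speed; a pose out of reach is approached as far as the arm can. A call with a gripper value outside its range is refused whole. The fingers move at their own pace and stop on an object; the grip force is fixed at half the most. Time passes only in rows, so rows that repeat a pose let the fingers close. It gives the time, the measured TCP pose, the force, the opening and the grip force at its end, in the units of the state.
- env.sense(): the state, without advancing time (a new reading comes with each control period).
- env.get_image(name): name is "side" or "top"; returns the picture (384x512x3 uint8, red, green, blue); there is no depth.
- env.camera_info(name): a dict with "intrinsics" (3x3 intrinsics, pixels), "rvec" (rotation vector, rad) and "tvec" (3), from world to camera coordinates, as OpenCV has them. Camera axes: x right, y down, z forward; pixel columns grow to the right and rows downward; lengths in mm; the calibration is good to about 2 mm. A picture is of the moment at which its call begins. camera_info takes no time and is no camera call.
- env.close_job(): hands the job in; it is judged then, once.
Trained networks look in the newest picture that a camera, given by its name, has taken for a name from the list of things; names that differ only in an ending like _2 or _b are one class to them, and where a whole thing is asked for, a point or a joint stands for the part that bears it (a point fixed in the world has none). Each returns a list of dicts, best first, with "conf" (0 to 1); they miss things now and then, are a little off and sometimes report something else, mostly with a low value. They report only what shows in the picture. A call takes as long as a camera call. They do not tell look-alikes from the thing itself.
- env.spot_in(camera, name): "at" ([x, y, z] in mm, in world coordinates, good to about 4 mm: the middle of the surface that is visible of it).
- env.mark_of(camera, name): "at" ([x, y, z] in mm, in world coordinates, good to about 4 mm: a listed point, or the origin of a listed thing).
The state is a dict: "time": time; "joints": joint angles; "qvel": joint speeds; "joint_torque": joint torques, N m; "eef_pos": TCP position; "eef_rot": TCP orientation; "ft_force": force on the tool from outside, world axes, zero at the start; "torque": the same for the moment, N m; "opening": finger opening in mm; "grasp_force": force on a finger pad.
Only numpy, scipy, OpenCV 4.12 (cv2) and the standard library are available. Lean on these libraries where they do the work, as an engineer would, in place of code of your own. Each camera call takes 0.05 s, during which the arm holds its last target. There are 200 camera calls.

## Working session

There is one attempt and no reset: what is moved stays moved. The work goes in short steps, Python scripts to look and compute and a tool call to move; the robot and the scene stay as the last step left them, time stands still between calls to the robot, and variables do not carry over. Pictures are saved under pics/ and viewed, at most 10 in all, crops included, and the job is handed in when it is done.

Besides the shell and the picture viewer there is one more tool, called after ">>>" as name(argument=value, ...) on one line, values as JSON. drive_tool: Moves the arm, as the interface text tells. Its arguments: {"type":"object","properties":{"plan":{"type":"array"}},"required":["plan"]}

```bash
mkdir -p pics
python3 - <<'E'
from station import env
import cv2,numpy as np
s=env.sense();print(s['time'],s['eef_pos'],s['eef_rot'],s['opening'])
for c in('side','top'):
    im=env.get_image(c);cv2.imwrite(f'pics/{c}0.png',im[:,:,::-1])
    for n in('clamp','hinge','bar','paddle','plate'):
        print(c,n,[(np.round(d['at']).tolist(),round(d['conf'],2)) for d in env.mark_of(c,n)][:4])
    i=env.camera_info(c);R=cv2.Rodrigues(np.array(i['rvec']))[0];print(c,'cam',-R.T@np.array(i['tvec']).ravel())
E
```

```text
0.0 [ 193.40520797 -593.89028856  206.34278271] [-3.10135235e+00 -4.92293701e-01  4.32237983e-04] 87.46730023087784
side clamp [([599.0, 96.0, -4.0], 0.96)]
side hinge [([604.0, 129.0, 64.0], 0.64)]
side bar [([587.0, 18.0, 177.0], 0.77), ([661.0, -427.0, -1.0], 0.25)]
side paddle [([625.0, 231.0, 132.0], 0.95)]
side plate [([541.0, -224.0, -5.0], 0.86), ([359.0, -8.0, 2.0], 0.71), ([587.0, 18.0, 11.0], 0.64)]
side cam [240.85401344 682.47503889 729.08915829]
top clamp [([600.0, 93.0, -0.0], 0.79), ([628.0, 236.0, 136.0], 0.48)]
top hinge [([607.0, 127.0, 62.0], 0.9)]
top bar [([592.0, 23.0, 178.0], 0.93)]
top paddle [([627.0, 235.0, 134.0], 0.52), ([422.0, 414.0, -0.0], 0.36)]
top plate [([355.0, -6.0, 1.0], 0.78), ([541.0, -226.0, 3.0], 0.57), ([592.0, 16.0, 10.0], 0.55)]
top cam [ 323.72785904  -10.17842698 1392.38399368]
```

```bash
python3 -c "
import cv2,numpy as np
cv2.imwrite('pics/both.png',cv2.resize(np.vstack([cv2.imread('pics/side0.png'),cv2.imread('pics/top0.png')]),(400,600))) if 0 else None"; ls
```

```text
pics
```

View pics/side0.png

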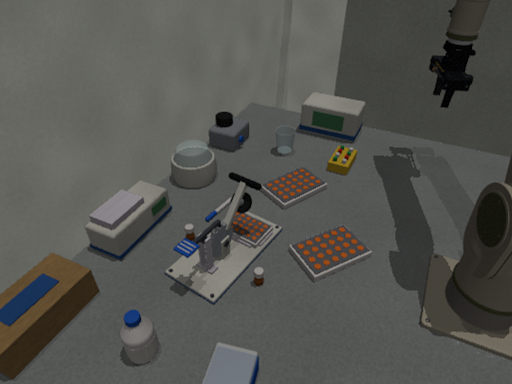

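View pics/top0.png

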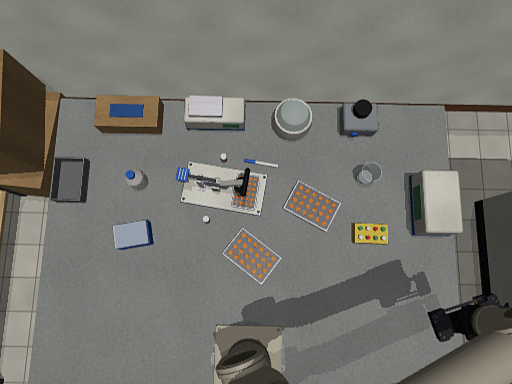

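Side view: the clamp is near (225,240), with its blue paddle at (186,246), its black bar at (245,182) and a small plate under the arm at (250,228). The larger plates at (295,186) and (330,250) are look-alikes. Only the one in the nest fits, because it is the smallest and lies 77 mm from the clamp origin.

The top view agrees: paddle (183,174), bar (245,183). The clamp's x axis points about 80° from world x, and the arm is at about 0.82 rad. These fit the given sizes: hinge at 30 mm, paddle at 140 mm, z 132.

I'll set out high, with the fingers closed.

>>> drive_tool(plan=[[280,260,110,0,0,-28,0],[280,260,110,0,0,-28,0],[280,260,110,0,0,-28,0],[280,260,110,0,0,-28,0],[280,260,110,0,0,-28,0],[280,260,110,0,0,-28,0],[280,260,110,0,0,-28,0],[280,260,110,0,0,-28,0],[280,260,110,0,0,-28,0],[280,260,110,0,0,-28,0]])

```text
time: 1.43
eef_pos: [476.4, -330.8, 318.6]
eef_rot: [-3.13, 0.267, -0.003]
ft_force: [1.6, 0.2, 0.7]
opening: 28.2
grasp_force: 0.0
```

>>> drive_tool(plan=[[120,390,0,0,0,0,0],[120,390,0,0,0,0,0],[120,390,0,0,0,0,0],[120,390,0,0,0,0,0],[120,390,0,0,0,0,0],[120,390,0,0,0,0,0],[120,390,0,0,0,0,0],[120,390,0,0,0,0,0],[120,390,0,0,0,0,0],[120,390,0,0,0,0,0]])

```text
time: 2.27
eef_pos: [593.7, 59.3, 317.4]
eef_rot: [-3.129, 0.27, -0.001]
ft_force: [0.8, 0.1, -1.0]
opening: 0.6
grasp_force: 0.0
```

>>> drive_tool(plan=[[33,175,0,0,0,0,0],[33,175,0,0,0,0,0],[33,175,0,0,0,0,0],[33,175,-20,0,0,0,0],[33,175,-60,0,0,0,0],[33,175,-95,0,0,0,0],[33,175,-125,0,0,0,0],[33,175,-140,0,0,0,0],[33,175,-140,0,0,0,0]])

```text
time: 3.02
eef_pos: [624.7, 229.6, 172.6]
eef_rot: [3.127, -0.272, -0.01]
ft_force: [0.6, -0.0, 0.1]
opening: 0.8
grasp_force: 0.0
```

Run:
```python
from station import env
import cv2,numpy as np
ims=[]
for c,(x,y) in(('side',(150,160)),('top',(150,120))):
    im=env.get_image(c)[:,:,::-1];ims.append(cv2.resize(im[y:y+140,x:x+130],None,fx=3,fy=3))
    for n in('clamp','hinge','bar','paddle'):
        print(c,n,[(np.round(d['at']).tolist(),round(d['conf'],2)) for d in env.mark_of(c,n)][:2])
s=env.sense();print(s['eef_pos'],s['ft_force'])
cv2.imwrite('pics/c1.png',np.hstack(ims))
```

```text
side clamp [([601.0, 95.0, -2.0], 0.76)]
side hinge [([603.0, 129.0, 63.0], 0.68)]
side bar [([588.0, 19.0, 176.0], 0.87)]
side paddle []
top clamp [([603.0, 93.0, 2.0], 0.8)]
top hinge [([607.0, 127.0, 58.0], 0.81)]
top bar [([594.0, 22.0, 181.0], 0.6)]
top paddle []
[626.77632498 230.78190924 177.89846608] [ 0.44311462  0.14178773 -0.22782478]
```

View pics/c1.png

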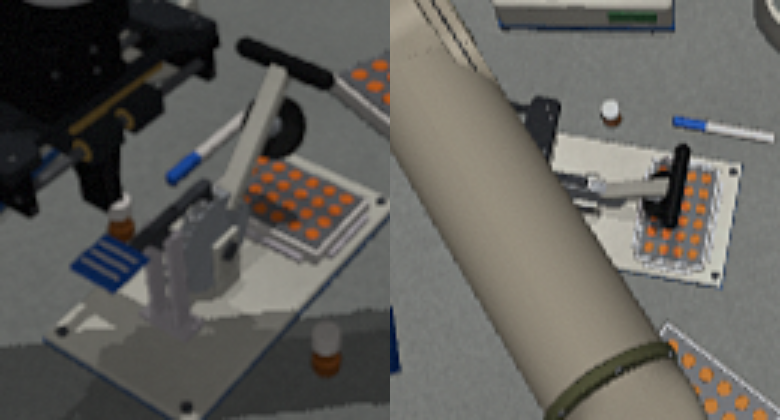

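The crop confirms it. The blue paddle is at crop (110,262), with the closed fingertips just above it at (100,190). The arm is raised with its bar at (285,63), and the small plate lies in the nest. Next I press the paddle.

>>> drive_tool(plan=[[0,5,-10,0,0,0,0],[0,5,-20,0,0,0,0],[0,5,-26,0,0,0,0],[0,5,-30,0,0,0,0],[0,5,-34,0,0,0,0],[0,5,-37,0,0,0,0],[0,5,-40,0,0,0,0],[0,5,-40,0,0,0,0]])

```text
time: 4.18
eef_pos: [626.4, 235.5, 136.6]
eef_rot: [3.129, -0.273, -0.001]
ft_force: [-0.7, -0.3, 0.0]
opening: 0.4
grasp_force: 0.0
```

>>> drive_tool(plan=[[0,1,-2,0,0,0,0],[0,1,-4,0,0,0,0],[0,1,-6,0,0,0,0],[0,1,-7,0,0,0,0]])

```text
time: 4.52
eef_pos: [626.5, 236.7, 129.9]
eef_rot: [3.13, -0.273, -0.0]
ft_force: [1.0, -0.0, -0.4]
opening: 0.3
grasp_force: 0.0
```

Run:
```python
from station import env
import cv2,numpy as np
im=env.get_image('side')[:,:,::-1]
cv2.imwrite('pics/c2.png',cv2.resize(im[180:300,150:290],None,fx=5,fy=5))
i=env.camera_info('side');s=env.sense();p=np.array(s['eef_pos']);print(p,s['ft_force'])
P=np.array([p-[0,0,14],[626,236,132],[626,236,117]],float)
print(cv2.projectPoints(P,np.array(i['rvec']),np.array(i['tvec'],float),np.array(i['intrinsics']),None)[0][:,0])
print(env.mark_of('side','paddle'),env.spot_in('side','pawl'))
```

```text
[626.39113793 236.60475686 129.75626565] [ 0.04599708 -0.02627632 -0.36813007]
[[185.09001881 251.42688308]
 [184.53344608 246.19504083]
 [185.32808328 250.91456   ]]
[{'at': [626.4, 231.0, 135.3], 'conf': 0.61}] [{'at': [591.0, 165.0, 13.5], 'conf': 0.7}, {'at': [612.5, 220.0, 126.9], 'conf': 0.55}]
```

View pics/c2.png

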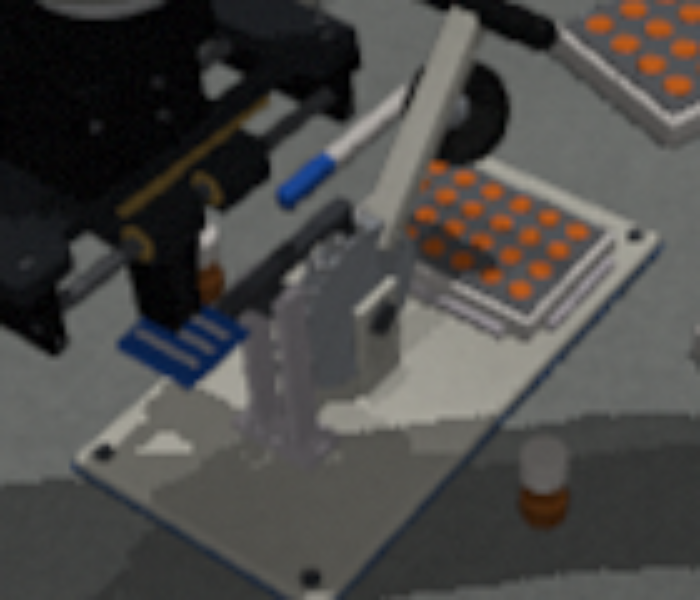

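The paddle now shows at crop (182,345), and the finger bottom at (180,325). That looks higher than the 357 I calculated for the tip, so I'll compare the blue outline with the starting picture.

Run:
```python
from station import env
import cv2,numpy as np
a=cv2.imread('pics/side0.png');b=env.get_image('side')[:,:,::-1].copy()
cv2.imwrite('pics/side2.png',b)
for im in(a,b):
    r=im[232:265,168:206].astype(int)
    m=(r[:,:,0]-r[:,:,2]>35)
    y,x=np.nonzero(m);x+=168;y+=232
    print(len(x),'left',x.min(),y[x==x.min()],'right',x.max(),y[x==x.max()],'top',y.min(),x[y==y.min()],'bot',y.max(),x[y==y.max()])
i=env.camera_info('side');pr=lambda P:cv2.projectPoints(np.array(P,float),np.array(i['rvec']),np.array(i['tvec'],float),np.array(i['intrinsics']),None)[0][:,0].round(1)
t=np.radians(80);ex=np.array([np.cos(t),np.sin(t),0]);ey=np.array([-np.sin(t),np.cos(t),0]);o=np.array([601,95,0.])
for th in(0,.13,.26):
    c,s=np.cos(th),np.sin(th);L=[]
    for dx,dy in((75,22),(75,-22),(35,22),(35,-22)):
        L.append(o+ex*(85+dx*c+27*s)+ey*dy+np.array([0,0,105+27*c-dx*s]))
    print(th,pr(L).tolist())
tcp=env.sense()['eef_pos']
print('finger box',pr([np.array(tcp)+ex*u+ey*v-[0,0,14] for u,v in((15,9.5),(15,-9.5),(-15,9.5),(-15,-9.5))]).tolist())
cv2.imwrite('pics/c3.png',np.hstack([cv2.resize(im[225:270,165:215],None,fx=8,fy=8,interpolation=cv2.INTER_CUBIC) for im in(a,b)]))
```

```text
224 left 173 [248] right 199 [246] top 238 [184 185 186] bot 256 [186 187 188]
149 left 174 [248 249] right 199 [246] top 242 [190 191 192 193] bot 257 [187]
0 [[186.5, 255.3], [171.8, 246.5], [199.3, 244.2], [184.7, 236.0]]
0.13 [[186.1, 259.3], [171.5, 250.4], [198.5, 246.6], [184.0, 238.3]]
0.26 [[186.2, 262.9], [171.6, 254.0], [197.9, 248.9], [183.4, 240.6]]
finger box [[183.3, 257.3], [177.0, 253.5], [192.8, 249.1], [186.6, 245.4]]
```

View pics/c3.png

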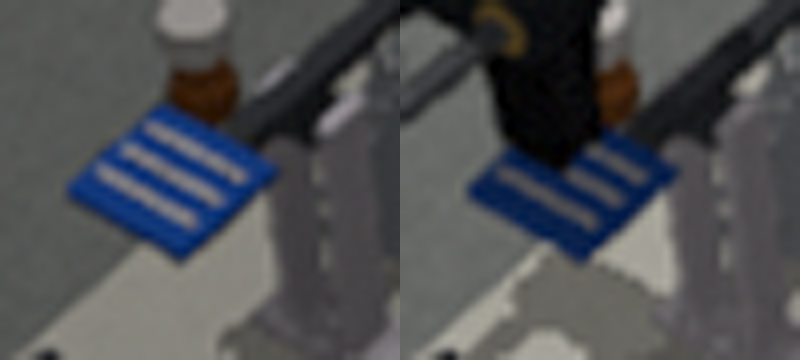

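The paddle is nearly unmoved (bottom corner at y=256, now 257), and the fingertip shows about 11 px above where I calculated it. I'll check the fingertip geometry in the start picture.

Run:
```python
from station import env
import cv2,numpy as np
def pr(c,P):
    i=env.camera_info(c);return cv2.projectPoints(np.array(P,float),np.array(i['rvec']),np.array(i['tvec'],float),np.array(i['intrinsics']),None)[0][:,0].round(1).tolist()
T=np.array([193.5,-594.3,207.2]);a=np.radians(108);y=np.array([np.cos(a),np.sin(a),0])
for c in('side','top'):print(c,[pr(c,[T+k*51*y+[0,0,z] for k in(-1,1)]) for z in(-14,20)])
b=env.get_image('top')[:,:,::-1];a0=cv2.imread('pics/side0.png')
s=env.sense();print(s['eef_pos'],pr('side',[s['eef_pos']+np.array([0,0,z]) for z in(-14,0,20,46)]),pr('top',[s['eef_pos']-np.array([0,0,14])]))
A=cv2.resize(a0[60:130,410:490],(400,350),interpolation=2)
B=cv2.resize(b[140:210,150:230],(400,350),interpolation=2)
cv2.imwrite('pics/c4.png',np.hstack([A,B]))
```

```text
side [[[433.0, 101.7], [440.5, 115.4]], [[436.0, 92.2], [443.9, 105.4]]]
top [[[458.8, 305.5], [427.8, 315.8]], [[464.9, 306.8], [433.0, 317.3]]]
[626.59375155 236.67052729 130.27734423] [[185.0, 251.3], [184.2, 246.9], [183.1, 240.4], [181.7, 231.7]] [[182.4, 173.9]]
```

View pics/c4.png

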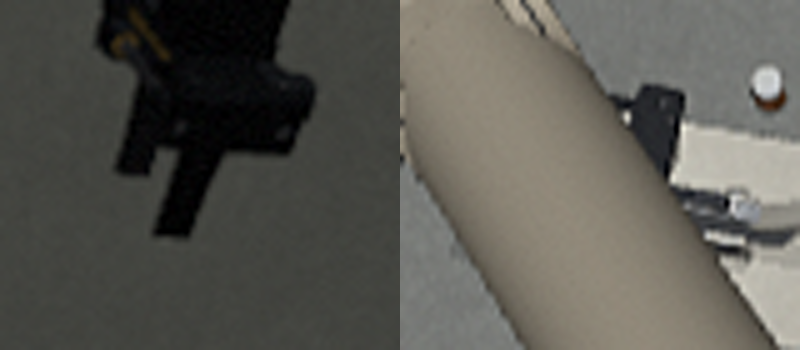

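At the start, the tips show at pixels (437,95) and (445,107). I had calculated (433,102) and (440,115). So the fingertips really sit about 30 mm higher than I assumed, and they haven't touched the paddle yet. I'll go on down in small steps and watch the force.

>>> drive_tool(plan=[[0,0,-3,0,0,0,0],[0,0,-6,0,0,0,0],[0,0,-9,0,0,0,0],[0,0,-12,0,0,0,0]])

```text
time: 5.1
eef_pos: [626.4, 236.6, 117.7]
eef_rot: [3.129, -0.273, -0.0]
ft_force: [-0.2, 0.1, 0.7]
opening: 0.6
grasp_force: 0.0
```

>>> drive_tool(plan=[[0,0,-2,0,0,0,0],[0,0,-4,0,0,0,0],[0,0,-6,0,0,0,0]])

```text
time: 5.35
eef_pos: [626.7, 237.7, 112.6]
eef_rot: [-3.128, 0.272, -0.001]
ft_force: [0.2, 3.0, 2.8]
opening: 0.7
grasp_force: 1.7
```

Run:
```python
from station import env
import cv2,numpy as np
b=env.get_image('side')[:,:,::-1];a=cv2.imread('pics/side0.png');s=env.sense();print(s['eef_pos'],s['ft_force'])
for im in(a,b):
    r=im[232:270,168:206].astype(int)
    m=(r[:,:,0]-r[:,:,2]>35)
    y,x=np.nonzero(m);x+=168;y+=232
    print(len(x),'left',x.min(),y[x==x.min()],'right',x.max(),y[x==x.max()],'bot',y.max(),x[y==y.max()])
cv2.imwrite('pics/c5.png',np.hstack([cv2.resize(im[225:270,165:215],None,fx=8,fy=8,interpolation=cv2.INTER_CUBIC) for im in(a,b)]))
```

```text
[626.60105597 237.5800316  112.17709081] [0.94077477 1.59122081 3.52461573]
224 left 173 [248] right 199 [246] bot 256 [186 187 188]
125 left 174 [250 251] right 198 [247 248] bot 259 [187]
```

View pics/c5.png

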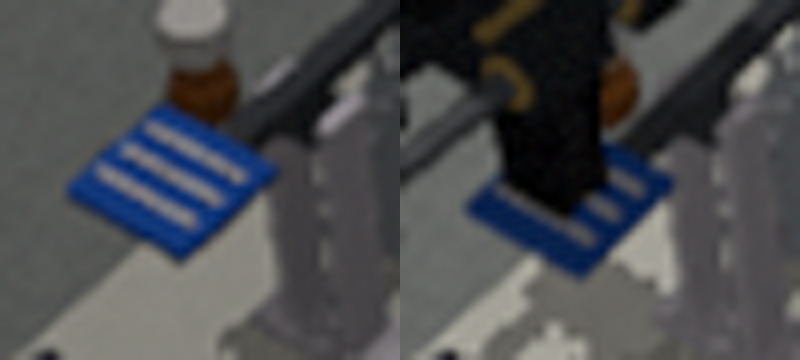

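There is contact (about 3 N) and the paddle is sinking: its bottom corner went from y=256 to 259, or roughly 0.12 rad. I'll keep pressing to the stop.

>>> drive_tool(plan=[[0,0,-2,0,0,0,0],[0,1,-4,0,0,0,0],[0,1,-5,0,0,0,0],[0,1,-6,0,0,0,0]])

```text
time: 5.73
eef_pos: [626.7, 238.1, 106.2]
eef_rot: [-3.129, 0.272, -0.001]
ft_force: [-0.0, 4.0, 3.4]
opening: 0.8
grasp_force: 2.1
```

>>> drive_tool(plan=[[0,1,-2,0,0,0,0],[0,1,-3,0,0,0,0],[0,1,-4,0,0,0,0]])

```text
time: 5.98
eef_pos: [627.0, 238.9, 103.2]
eef_rot: [-3.129, 0.273, -0.002]
ft_force: [-1.6, 1.4, 15.9]
opening: 0.1
grasp_force: 7.6
```

The force jumped to 16 N, so the paddle is at its hard stop. I'll hold briefly, then lift off and check.

>>> drive_tool(plan=[[0,0,-1,0,0,0,0],[0,0,-1,0,0,0,0],[0,0,-1,0,0,0,0],[0,0,10,0,0,0,0],[0,0,40,0,0,0,0],[0,0,80,0,0,0,0],[0,0,120,0,0,0,0],[0,0,140,0,0,0,0],[0,0,140,0,0,0,0]])

```text
time: 6.73
eef_pos: [628.1, 238.6, 247.8]
eef_rot: [-3.128, 0.275, -0.01]
ft_force: [1.2, -0.7, 0.7]
opening: 0.3
grasp_force: 0.0
```

Run:
```python
from station import env
import cv2,numpy as np
b=env.get_image('side')[:,:,::-1];s=env.sense();print(s['time'],s['eef_pos'],s['ft_force'])
for im in(b,):
    r=im[232:270,168:206].astype(int)
    m=(r[:,:,0]-r[:,:,2]>35)
    y,x=np.nonzero(m);x+=168;y+=232
    print(len(x),'left',x.min(),y[x==x.min()],'right',x.max(),y[x==x.max()],'bot',y.max(),x[y==y.max()])
for n in('bar','paddle','hinge'):print(n,[(np.round(d['at']).tolist(),round(d['conf'],2)) for d in env.mark_of('side',n)][:2])
```

```text
6.7833 [627.34271656 238.18572934 244.5534119 ] [-0.19067514 -0.43417852  0.26905111]
195 left 174 [254 255 256] right 197 [250 251 252] bot 263 [186 187 188]
bar [([585.0, 17.0, 176.0], 0.77)]
paddle [([627.0, 238.0, 120.0], 0.8)]
hinge [([605.0, 132.0, 60.0], 0.58)]
```

The paddle is fully down: its bottom corner is at y=263, as calculated for 0.26 rad, and the network puts it at z 120. The arm is still up. The fingertips are effectively about 16 mm above the reported TCP. Next I go over the bar at about (589,18,177).

>>> drive_tool(plan=[[-39,-221,0,0,0,0,0],[-39,-221,0,0,0,0,0],[-39,-221,0,0,0,0,0],[-39,-221,0,0,0,0,0],[-39,-221,0,0,0,0,0],[-39,-221,0,0,0,0,0],[-39,-221,-25,0,0,0,0],[-39,-221,-45,0,0,0,0],[-39,-221,-45,0,0,0,0]])

```text
time: 7.68
eef_pos: [584.5, 16.3, 191.7]
eef_rot: [3.128, -0.275, -0.013]
ft_force: [-0.3, -0.4, -0.5]
opening: 0.4
grasp_force: 0.0
```

Run:
```python
from station import env
import cv2,numpy as np
b=env.get_image('side')[:,:,::-1];s=env.sense();print(s['time'],s['eef_pos'],s['ft_force'])
cv2.imwrite('pics/c6.png',cv2.resize(b[130:260,180:310],(650,600),interpolation=2))
print([(np.round(d['at']).tolist(),round(d['conf'],2)) for d in env.mark_of('side','bar')][:2])
```

```text
7.7333 [585.50633618  16.97853759 194.16145599] [0.32427497 0.19841205 1.85736097]
[([590.0, 21.0, 175.0], 0.83)]
```

View pics/c6.png

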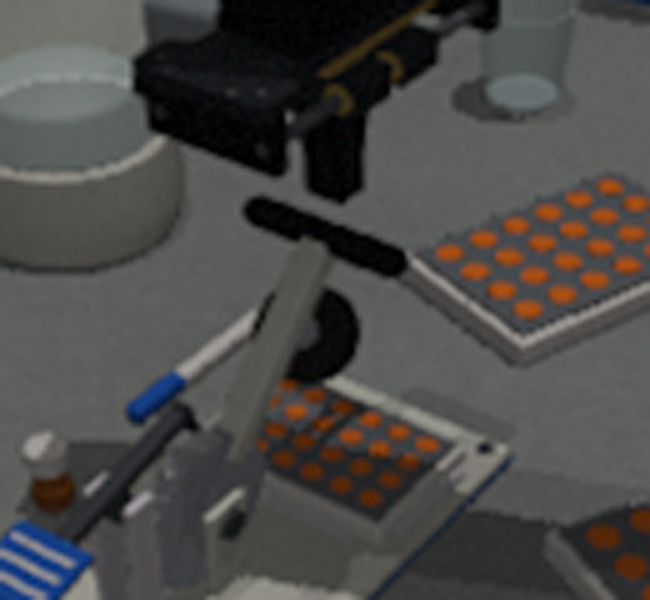

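The fingertip at crop (335,200) is right above the bar centre at (330,237), and the pawl is still out. I descend gently onto the bar.

>>> drive_tool(plan=[[2,1,-10,0,0,0,0],[2,1,-16,0,0,0,0],[2,1,-20,0,0,0,0],[2,0,-24,0,0,0,0],[2,-1,-27,0,0,0,0]])

```text
time: 8.2
eef_pos: [589.5, 16.3, 170.4]
eef_rot: [3.129, -0.273, 0.0]
ft_force: [-6.8, -4.2, 11.2]
opening: 0.6
grasp_force: 5.9
```

Contact on the bar is at z 170, as expected (about 11 N). I follow the arc downwards at about 0.6 rad/s.

>>> drive_tool(plan=[[-1,-6,-6,0,0,0,0],[-2,-13,-14,0,0,0,0],[-3,-18,-20,0,0,0,0],[-4,-23,-27,0,0,0,0],[-5,-27,-33,0,0,0,0],[-5,-31,-40,0,0,0,0]])

```text
time: 8.7
eef_pos: [584.6, -16.2, 131.2]
eef_rot: [3.127, -0.275, 0.002]
ft_force: [-5.1, -4.9, 8.7]
opening: 0.0
grasp_force: 4.5
```

>>> drive_tool(plan=[[-1,-4,-7,0,0,0,0],[-1,-7,-14,0,0,0,0],[-2,-10,-22,0,0,0,0],[-2,-12,-29,0,0,0,0],[-2,-14,-37,0,0,0,0],[-3,-16,-45,0,0,0,0],[-3,-17,-53,0,0,0,0],[-3,-18,-60,0,0,0,0]])

```text
time: 9.37
eef_pos: [582.3, -34.2, 70.7]
eef_rot: [3.128, -0.275, 0.003]
ft_force: [-1.2, -4.5, 5.1]
opening: -0.0
grasp_force: 2.6
```

>>> drive_tool(plan=[[0,0,-4,0,0,0,0],[0,0,-8,0,0,0,0],[0,-1,-12,0,0,0,0],[0,-1,-15,0,0,0,0],[0,-1,-17,0,0,0,0]])

```text
time: 9.78
eef_pos: [582.0, -33.4, 53.7]
eef_rot: [3.129, -0.273, 0.001]
ft_force: [-8.8, -4.6, 29.3]
opening: 0.5
grasp_force: 14.7
```

The stop comes at z 54 with 29 N, where the arm should be level. I hold, lift off and check.

>>> drive_tool(plan=[[0,0,0,0,0,0,0],[0,0,0,0,0,0,0],[0,0,0,0,0,0,0],[0,0,10,0,0,0,0],[0,0,40,0,0,0,0],[0,0,80,0,0,0,0],[0,0,120,0,0,0,0],[0,0,160,0,0,0,0],[0,0,180,0,0,0,0],[0,0,180,0,0,0,0]])

```text
time: 10.62
eef_pos: [583.5, -31.9, 239.0]
eef_rot: [-3.129, 0.271, -0.012]
ft_force: [0.7, 0.6, 0.8]
opening: 0.6
grasp_force: 0.0
```

Run:
```python
from station import env
import cv2,numpy as np
b=env.get_image('side')[:,:,::-1];s=env.sense();print(s['time'],s['eef_pos'],s['ft_force'])
cv2.imwrite('pics/c7.png',cv2.resize(b[140:290,160:310],(600,600),interpolation=2))
r=b[232:270,168:206].astype(int);y,x=np.nonzero(r[:,:,0]-r[:,:,2]>35);print('paddle bottom',y.max()+232)
for n in('bar','paddle','plate'):print(n,[(np.round(d['at']).tolist(),round(d['conf'],2)) for d in env.mark_of('side',n)][:3])
```

```text
10.6667 [582.57390305 -32.16734176 235.85113873] [-0.38477766 -0.49425683  0.05320072]
paddle bottom 263
bar [([580.0, -33.0, 59.0], 0.79)]
paddle [([624.0, 237.0, 117.0], 0.8)]
plate [([357.0, -8.0, 1.0], 0.92), ([539.0, -224.0, -2.0], 0.81), ([590.0, 22.0, 12.0], 0.7)]
```

View pics/c7.png

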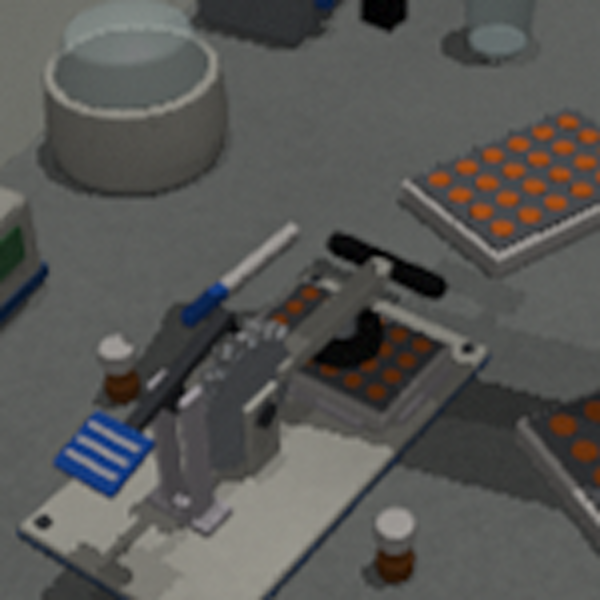

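The arm is level: its bar is at crop (385,263), measured at z 59, with the foot on the plate. The paddle is fully down at (105,452), the vials and marker are in place, and the gripper is clear. I hand in.

```bash
python3 -c "
from station import env
print(env.close_job())"
```

```text
the job is handed in; nothing more can be done
None
```

I closed the clamp and handed the job in. The paddle was pressed to its stop and the pawl stayed released. The arm then went gently down onto the plate, measured level (bar at z 59 mm), and nothing around it was seen to move; no verdict came back.

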